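# Lock the low cutter tub

### The arm

A 6-joint arm with a two-finger parallel gripper is mounted at the origin on the work surface. World frame = base frame: x ahead of the robot, y to its left, z up, the work surface at z = 0. Lengths are in m, angles in rad, forces in N, time in s.
With the tool pointing down it reaches from about 0.35 to 1 m from the base axis. Payload 7.1 kg.
Tool frame: the origin (TCP) lies midway between the tips of the shut fingers; the grasp point (between the pads) lies r.tcp_to_grasp behind it (r.tcp_to_grasp is the distance from the TCP to the grasp point, in m); z points along the fingers, y is the line along which they close (so a half turn about z gives the same grasp; the last joint's range is limited). The gripper opens to 85 mm and grips with 20 to 120 N. Pads are 22 mm wide; open, the fingers measure 114 mm over their backs; the gripper's body (76 mm by 85 mm) begins 54 mm behind the grasp point. The pads swing forward as they close: fully open they stand 13 mm farther back than shut.
Start: joints at [1.206, 0.423, 1.63, -0, 1.089, -0.019], TCP at [0.212, 0.588, 0.231] pointing down, gripper open.
Joint ranges: [-3, 3], [-0.9, 2.11], [0.09, 2.58], [-1.31, 4.45], [0.11, 2.69], [-2.54, 2.54]. Speed limits (rad/s): [2.39, 2.39, 3.01, 3.14, 3.14, 3.14].

### API

Orientations are given as a unit quaternion [x, y, z, w].
In Python, from rig import readout, cams, r gives the robot as it stands.
- The arm moves only by the tool drive_tool, never from a script. Its arguments are lists of equal length, an entry for each row: "twist": the turn, a rotation vector about the tool's x, y, z scaled (see below), a list of three; "travel": the shift along the tool's x, y, z scaled (see below), a list of three; "grip": the closure, from -1 (fully open) to 1 (shut). A call has 1 to 20 rows; each row is the pose to reach, as a shift and turn from the pose commanded when the call began, along the tool's axes at that moment; what a row does not reach only later rows make up. The controller multiplies each number of a shift by 80 cm and each number of a turn by 2 rad. A row lasts 1/10 s, in which the tool goes at most 50 mm and 8.59 degrees, less where a joint would pass 70% of its speed; a pose out of reach is approached as far as the arm can. A call with a number of a shift or a turn outside -1 to 1 is refused whole. A call with a gripper value outside its range is refused whole. The fingers move at their own pace and stop on an object; the grip force is fixed at half the most. Time passes only in rows, so rows that repeat a pose let the fingers close. It gives the time, the measured TCP pose, the force, the opening and the grip force at its end, in the units of the state.
- readout.get_state(): the state, without advancing time (a new reading comes with each control period).
- cams.camera(name): name is "scene" or "top" or "wrist"; returns a dict with "color" (420x560x3 uint8, red, green, blue), "fx", "fy", "cx", "cy" (pixels), "view" (4x4, takes a point from world to camera coordinates); the wrist camera has in their place "T_tool_cam" (4x4, takes a point from camera to tool coordinates, whose origin is the TCP and whose axes are the flange's). Camera axes: x right, y down, z forward; pixel columns grow to the right and rows downward; lengths in m; the calibration is good to about 2 mm. A picture is of the moment at which its call begins: read the wrist's pose just before it. There is no depth.
- r.close_job(): hands the job in; it is judged then, once.
Trained networks look in the newest picture that a camera, given by its name, has taken for a name from the list of things; names that differ only in an ending like _2 or _b are one class to them, and where a whole thing is asked for, a point or a joint stands for the part that bears it (a point fixed in the world has none). Each returns a list of dicts, best first, with "p" (0 to 1); they miss things now and then, are a little off and sometimes report something else, mostly with a low value. They report only what shows in the picture. A call takes as long as a camera call.
- cams.spot_in(query, camera): "box" ([centre column, centre row, width, height] in pixels, round what is visible of it).
- cams.outline_of(query, camera): "mask" (420x560 bool, what is visible of it) and "box" ([centre column, centre row, width, height] in pixels, round what is visible of it).
The state is a dict: "time_s": time; "joint_pos": joint angles; "qd": joint speeds; "joint_torque": joint torques, N m; "eef_pos": TCP position; "tcp_rot": TCP orientation; "ft_force": force on the tool from outside, world axes, zero at the start; "ft_torque": the same for the moment, N m; "width": finger opening in m; "grasp_force": force on a finger pad.
Only numpy, scipy, OpenCV 4.12 (cv2) and the standard library are available. Lean on these libraries where they do the work, as an engineer would, in place of code of your own. Each camera call takes 0.05 s, during which the arm holds its last target. There are 200 camera calls.

### The job

Two steel tubs with locking lids stand on the bakery bench. Turn the knob on the low, wide tub clockwise (seen from above) until you feel it get stiff and then drop into its notch, with the pointer at the little steel block on the lid, and let go of it there. Do not force it on past the notch, and leave the tall tub's knob as it is: that one is locked already.

Things in the scene. Friction and masses are not known exactly. Their poses are not given: they have to be found in the camera images.
- low_lock_grip (a point): Black bar knob at the lid's centre of the fixed low tub (steel, 176 mm across, 85 mm high). Bar 56 mm long, 16 thick, its top 49 mm above the lid; below it a round skirt 68 mm across, its top 13 mm above the lid. A low nose and a white line on top mark the pointer end. Point: on the turning axis, 38 mm above the lid; x along the bar to the pointer end, y across the thickness, z up.
- low_lock_lug (a point): Steel block on the low tub's lid, 18 x 16 mm, 10 mm high, fixed to the tub. Point: centre of its top, 46 mm from the knob's axis; x points outwards from that axis, z up. With the knob in its notch the pointer end is at this block.
- low_lock (a joint): Low tub's knob, rad, grows clockwise seen from above. Starts at 0.30 to 0.85; notch at 1.50; end stops at 0 and 2.30. Turns easily (0.03 N m) to about 1.0, stiffens to some 0.1 to 0.2 N m over a hump with its top near 1.23, then the moment dips and reverses: the knob pulls ahead and into 1.50, where the pull ends. A like hump near 1.77 lies beyond.
- tall_lock (a joint): Turn in rad of the like knob on the other fixed steel tub (124 mm across, 140 mm high, with a like block on its lid). It starts locked in its notch at 1.50 and is to be left so.

How it is judged:
At the end, for the whole second after the job is handed in: The low tub's knob rests, let go, in its notch (within 10 degrees of it), and the tall tub's knob is still in its own notch (within 10 degrees) (value of joint low_lock between 1.325 and 1.675 rad and velocity of joint low_lock between -0.1 and 0.1 rad/s and value of joint tall_lock between 1.325 and 1.675 rad); the robot touches nothing.
It fails at once if the low tub's knob was forced on past its notch (26 degrees beyond it) (value of joint low_lock above 1.95 rad).
It fails at once if the tall tub's knob was turned out of its notch (more than 15 degrees) (value of joint tall_lock below 1.24 rad or value of joint tall_lock above 1.76 rad).
It also fails if it takes over 43 s, if anything falls off the work surface, if the arm or the gripper's body presses on something with over 40 N, if the wrist force passes 120 N, or if a joint passes its speed limit or range.

## Working session

There is one attempt and no reset: what is moved stays moved. The work goes in short steps, Python scripts to look and compute and a tool call to move; the robot and the scene stay as the last step left them, time stands still between calls to the robot, and variables do not carry over. Pictures are saved under pics/ and viewed, at most 10 in all, crops included, and the job is handed in when it is done.

Besides the shell and the picture viewer there is one more tool, called after "Request:" as name(argument=value, ...), one argument or row to a line, values as JSON. drive_tool: Moves the arm, as the interface text tells. Its arguments: {"type":"object","properties":{"twist":{"type":"array","items":{"type":"array","items":{"type":"number","minimum":-1,"maximum":1}}},"travel":{"type":"array","items":{"type":"array","items":{"type":"number","minimum":-1,"maximum":1}}},"grip":{"type":"array","items":{"type":"number"}}},"required":["twist","travel","grip"]}

```bash
mkdir -p pics
cat > h.py <<'E'
import numpy as np, cv2
from rig import readout, cams, r
def ray(c,u,v):
    V=np.array(c["view"]); R=V[:3,:3]; o=-R.T@V[:3,3]
    return o, R.T@np.array([(u-c["cx"])/c["fx"],(v-c["cy"])/c["fy"],1])
def at_z(c,u,v,z):
    o,d=ray(c,u,v); return o+d*(z-o[2])/d[2]
E
python3 - <<'E'
from h import *
s=readout.get_state(); print(s, r.tcp_to_grasp)
for n in ("top","scene"):
    c=cams.camera(n); cv2.imwrite(f"pics/{n}0.png",c["color"][:,:,::-1])
    print(n,c["fx"],np.round(c["view"],3).tolist())
    for q,z in (("low_lock_grip",.123),("low_lock_lug",.095),("low_lock",.12),("tall_lock",.18)):
        for d in cams.spot_in(q,n)[:3]: print(q,round(d["p"],2),np.round(d["box"]),at_z(c,*d["box"][:2],z).round(3))
E
```

```text
{'time_s': 0.0, 'joint_pos': array([ 1.20597968e+00,  4.23815350e-01,  1.63073360e+00,  1.45592936e-05,
        1.08857514e+00, -1.90266363e-02]), 'qd': array([-0.00111291, -0.00090932,  0.00033403,  0.00071996, -0.00047643,
        0.00045735]), 'joint_torque': array([-6.10968873e-04, -5.57382774e+01, -2.81740361e+01, -1.24728326e-04,
        7.46125763e-03, -1.93314293e-05]), 'eef_pos': array([0.21162457, 0.5874837 , 0.23054447]), 'tcp_rot': array([ 1.72038188e-01,  9.85089984e-01, -7.50431923e-04, -1.52386421e-04]), 'ft_force': array([ 0.90397983,  0.12030501, -0.30468639]), 'ft_torque': array([-0.02480879, -0.03825577, -0.01756932]), 'grasp_force': 0.0, 'width': 0.0854638468712577} 0.0187
top 488.4409716613291 [[0.008, -1.0, 0.022, -0.018], [-0.98, -0.012, -0.197, 0.614], [0.197, -0.02, -0.98, 0.83], [0.0, 0.0, 0.0, 1.0]]
low_lock_grip 0.85 [182. 268.  41.  41.] [0.504 0.141 0.123]
low_lock_lug 0.87 [183. 270. 109. 104.] [0.501 0.144 0.095]
low_lock 0.67 [182. 267.  47.  39.] [0.505 0.142 0.12 ]
tall_lock 0.86 [401. 270.  43.  43.] [ 0.499 -0.206  0.18 ]
scene 546.0091449202223 [[-0.576, 0.818, 0.004, 0.348], [0.559, 0.397, -0.728, -0.21], [-0.597, -0.417, -0.686, 1.428], [0.0, 0.0, 0.0, 1.0]]
low_lock_grip 0.85 [384. 233.  42.  45.] [0.519 0.15  0.123]
low_lock_lug 0.73 [382. 258. 107.  95.] [0.549 0.167 0.095]
low_lock 0.66 [384. 234.  40.  41.] [0.518 0.151 0.12 ]
tall_lock 0.82 [231. 142.  35.  33.] [ 0.525 -0.191  0.18 ]
```

Run:
```python
import cv2,numpy as np
t=cv2.imread("pics/top0.png");s=cv2.imread("pics/scene0.png")
a=cv2.resize(t[208:328,122:242],(480,480),interpolation=2)
b=cv2.resize(s[190:310,322:442],(480,480),interpolation=2)
cv2.imwrite("pics/z.png",cv2.resize(np.hstack([a,b]),(800,400)));
```

```text
(no output)
```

View pics/z.png

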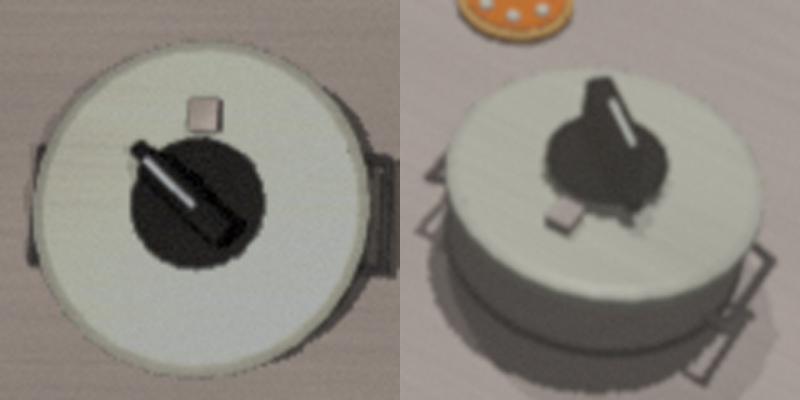

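View pics/top0.png

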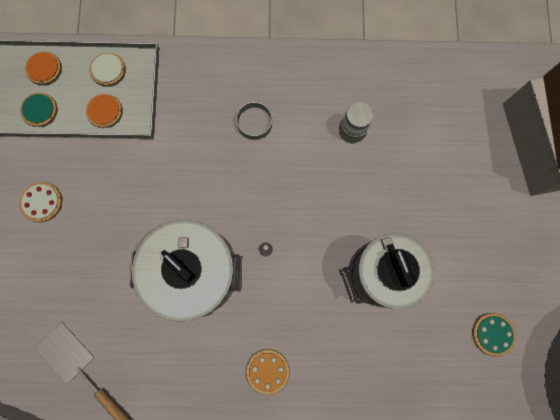

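Run:
```python
from h import *
c=cams.camera("top"); f=lambda u,v,z: at_z(c,122+u/3.3333,208+v/3.3333,z)
for n,u,v,z in (("lug",204,112,.095),("skirt",198,203,.098),("lid",202,209,.085),("l0",143,157,.134),("l1",193,206,.134)): print(n,f(u,v,z).round(4))
print(f(193,206,.134)-f(143,157,.134))
```

```text
lug [0.5504 0.1458 0.095 ]
skirt [0.5032 0.1462 0.098 ]
lid [0.5012 0.1462 0.085 ]
l0 [0.5227 0.1681 0.134 ]
l1 [0.499  0.1426 0.134 ]
[-0.02369443 -0.02553468  0.        ]
```

Request:
drive_tool(
  twist=[
    [0,0,-0.583],
    [0,0,-0.583],
    [0,0,-0.583],
    [0,0,-0.583],
    [0,0,-0.583],
    [0,0,-0.583],
    [0,0,-0.583],
    [0,0,-0.583],
    [0,0,-0.583],
    [0,0,-0.583],
    [0,0,-0.583],
    [0,0,-0.583],
    [0,0,-0.583],
    [0,0,-0.583],
    [0,0,-0.583],
    [0,0,-0.583],
  ],
  travel=[
    [-0.53,-0.395,0],
    [-0.53,-0.395,0],
    [-0.53,-0.395,0],
    [-0.53,-0.395,0],
    [-0.53,-0.395,0],
    [-0.53,-0.395,0],
    [-0.53,-0.395,0],
    [-0.53,-0.395,0],
    [-0.53,-0.395,0],
    [-0.53,-0.395,0],
    [-0.53,-0.395,0],
    [-0.53,-0.395,0],
    [-0.53,-0.395,0],
    [-0.53,-0.395,0],
    [-0.53,-0.395,0],
    [-0.53,-0.395,0],
  ],
  grip=[-1,-1,-1,-1,-1,-1,-1,-1,-1,-1,-1,-1,-1,-1,-1,-1],
)

```text
time_s: 2.15
eef_pos: [0.5029, 0.1482, 0.2314]
tcp_rot: [-0.4, 0.917, 0.0, -0.0]
ft_force: [0.6, -0.0, 0.6]
width: 0.0853
grasp_force: 0.0
```

```bash
cat >> h.py <<'E'
from scipy.spatial.transform import Rotation as Ro
def wat(s,c,u,v,z):
    R=Ro.from_quat(s["tcp_rot"]).as_matrix(); T=np.array(c["T_tool_cam"])
    o=np.array(s["eef_pos"])+R@T[:3,3]; d=R@T[:3,:3]@np.array([(u-c["cx"])/c["fx"],(v-c["cy"])/c["fy"],1])
    return o+d*(z-o[2])/d[2]
E
python3 - <<'E'
from h import *
s=readout.get_state(); c=cams.camera("wrist"); cv2.imwrite("pics/w1.png",c["color"][:,:,::-1])
R=Ro.from_quat(s["tcp_rot"]).as_matrix()
print(s["time_s"],s["eef_pos"].round(4),R.round(3).tolist(),s["joint_pos"].round(3),s["ft_force"])
for q,z in (("low_lock_grip",.134),("low_lock_lug",.095)):
    for d in cams.spot_in(q,"wrist")[:2]: print(q,round(d["p"],2),np.round(d["box"]),wat(s,c,*d["box"][:2],z).round(4))
E
```

```text
2.15 [0.5029 0.1482 0.2314] [[-0.681, -0.733, -0.0], [-0.733, 0.681, 0.0], [0.0, 0.0, -1.0]] [ 0.264  0.276  1.851  0.     1.015 -2.129] [ 0.63930867 -0.0430073   0.58155657]
low_lock_grip 0.82 [278. 203.  78.  98.] [0.4988 0.1433 0.134 ]
low_lock_lug 0.64 [278. 185. 201. 197.] [0.4951 0.1399 0.095 ]
```

View pics/w1.png

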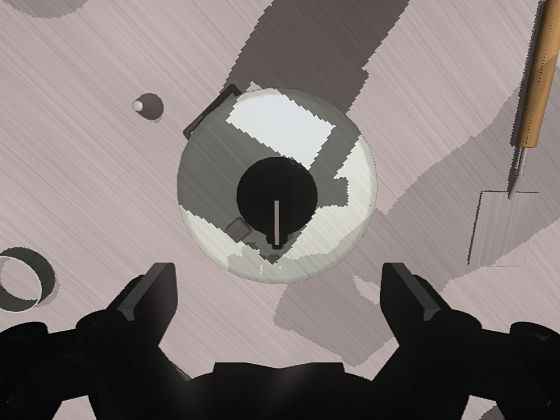

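Run:
```python
from h import *
s=readout.get_state(); c=cams.camera("wrist")
for n,u,v,z in (("skirt",277,197,.098),("lid",277.5,185.5,.085),("lug",238,229,.095),("l0",277.3,244,.134),("l1",276.5,201,.134)):
    print(n,wat(s,c,u,v,z).round(4))
```

```text
skirt [0.5027 0.1457 0.098 ]
lid [0.4977 0.1409 0.085 ]
lug [0.5469 0.1441 0.095 ]
l0 [0.5211 0.1659 0.134 ]
l1 [0.4989 0.1413 0.134 ]
```

Request:
drive_tool(
  twist=[
    [0,0,-0.006],
    [0,0,-0.006],
    [0,0,-0.006],
    [0,0,-0.006],
    [0,0,-0.006],
    [0,0,-0.006],
    [0,0,-0.006],
    [0,0,-0.006],
    [0,0,-0.006],
    [0,0,-0.006],
    [0,0,-0.006],
    [0,0,-0.006],
    [0,0,-0.006],
    [0,0,-0.006],
  ],
  travel=[
    [0.0025,-0.0019,0.04],
    [0.0025,-0.0019,0.08],
    [0.0025,-0.0019,0.12],
    [0.0025,-0.0019,0.145],
    [0.0025,-0.0019,0.155],
    [0.0025,-0.0019,0.155],
    [0.0025,-0.0019,0.155],
    [0.0025,-0.0019,0.155],
    [0.0025,-0.0019,0.155],
    [0.0025,-0.0019,0.155],
    [0.0025,-0.0019,0.155],
    [0.0025,-0.0019,0.155],
    [0.0025,-0.0019,0.155],
    [0.0025,-0.0019,0.155],
  ],
  grip=[-1,-1,-1,-1,-1,-1,1,1,1,1,1,1,1,1],
)

```text
time_s: 3.75
eef_pos: [0.5027, 0.1453, 0.1081]
tcp_rot: [-0.404, 0.915, 0.001, -0.0]
ft_force: [-6.0, 4.8, 8.9]
width: 0.0148
grasp_force: 58.9
```

Run:
```python
from h import *
s=readout.get_state(); 
for k in ("time_s","eef_pos","ft_force","ft_torque","width","grasp_force"): print(k,np.round(s[k],4))
print(Ro.from_quat(s["tcp_rot"]).as_matrix()[:,0])
c=cams.camera("wrist"); cv2.imwrite("pics/w2.png",c["color"][:,:,::-1])
```

```text
time_s 3.75
eef_pos [0.5027 0.1453 0.1081]
ft_force [-5.9649  4.8422  8.8775]
ft_torque [ 0.7836  0.8694 -0.0447]
width 0.0148
grasp_force 58.9084
[-6.73557635e-01 -7.39134674e-01 -2.15541281e-04]
```

View pics/w2.png

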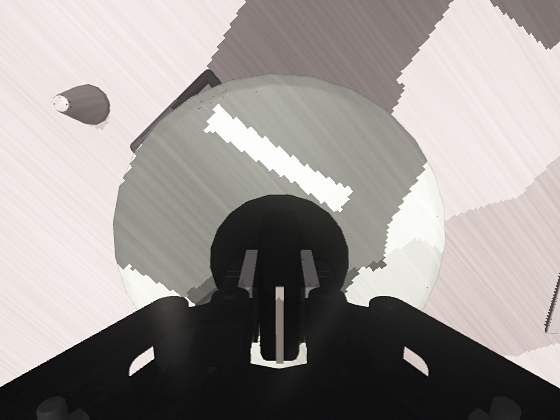

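Request:
drive_tool(
  twist=[
    [0,0,0.04],
    [0,0,0.08],
    [0,0,0.12],
    [0,0,0.16],
    [0,0,0.2],
    [0,0,0.24],
    [0,0,0.27],
    [0,0,0.27],
  ],
  travel=[
    [0,0,0],
    [0,0,0],
    [0,0,0],
    [0,0,0],
    [0,0,0],
    [0,0,0],
    [0,0,0],
    [0,0,0],
  ],
  grip=[1,1,1,1,1,1,1,1],
)

```text
time_s: 4.6
eef_pos: [0.5021, 0.146, 0.1081]
tcp_rot: [-0.144, 0.99, 0.001, -0.001]
ft_force: [-8.3, 10.1, 10.5]
width: 0.015
grasp_force: 59.1
```

```bash
cat > st.py <<'E'
from h import *
s=readout.get_state(); 
for k in ("time_s","eef_pos","ft_force","ft_torque","width","grasp_force"): print(k,np.round(s[k],4))
x=-Ro.from_quat(s["tcp_rot"]).as_matrix()[:,0]; print("yaw",np.degrees(np.arctan2(x[1],x[0])))
E
python3 st.py
```

```text
time_s 4.6
eef_pos [0.5021 0.146  0.1081]
ft_force [-8.2883 10.1337 10.5284]
ft_torque [1.5378 1.2501 0.0763]
width 0.015
grasp_force 59.1285
yaw 16.609936948039877
```

Request:
drive_tool(
  twist=[
    [0,0,0.03],
    [0,0,0.06],
    [0,0,0.09],
    [0,0,0.12],
    [0,0,0.152],
    [0,0,0.152],
    [0,0,0.152],
  ],
  travel=[
    [0,0,0],
    [0,0,0],
    [0,0,0],
    [0,0,0],
    [0,0,0],
    [0,0,0],
    [0,0,0],
  ],
  grip=[1,1,1,1,1,1,1],
)

```text
time_s: 5.3
eef_pos: [0.5021, 0.1465, 0.1081]
tcp_rot: [0.006, 1.0, 0.001, -0.001]
ft_force: [-8.2, 13.6, 10.9]
width: 0.0149
grasp_force: 59.1
```

```bash
python3 st.py
```

```text
time_s 5.3
eef_pos [0.5021 0.1465 0.1081]
ft_force [-8.2374 13.5914 10.9002]
ft_torque [1.9819e+00 1.3895e+00 1.7000e-03]
width 0.0149
grasp_force 59.1216
yaw -0.7334088406830092
```

Request:
drive_tool(
  twist=[
    [0,0,0],
    [0,0,0],
    [0,0,0],
    [0,0,0],
    [0,0,0],
    [0,0,0],
    [0,0,0],
    [0,0,0],
    [0,0,0],
    [0,0,0],
    [0,0,0],
    [0,0,0],
    [0,0,0],
  ],
  travel=[
    [0,0,0],
    [0,0,0],
    [0,0,0],
    [0,0,0],
    [0,0,0],
    [0,0,0],
    [0,0,0],
    [0,0,-0.03],
    [0,0,-0.07],
    [0,0,-0.11],
    [0,0,-0.15],
    [0,0,-0.15],
    [0,0,-0.15],
  ],
  grip=[-1,-1,-1,-1,-1,-1,-1,-1,-1,-1,-1,-1,-1],
)

```text
time_s: 6.6
eef_pos: [0.5036, 0.1445, 0.2278]
tcp_rot: [0.006, 1.0, 0.0, 0.001]
ft_force: [-0.9, -0.6, -0.9]
width: 0.0854
grasp_force: 0.0
```

```bash
python3 st.py
python3 - <<'E'
from h import *
c=cams.camera("wrist"); cv2.imwrite("pics/w3.png",c["color"][:,:,::-1])
E
```

```text
time_s 6.6
eef_pos [0.5036 0.1445 0.2278]
ft_force [-0.941  -0.6489 -0.8705]
ft_torque [-0.0339 -0.0166  0.0184]
width 0.0854
grasp_force 0.0
yaw -0.6790276060086646
```

View pics/w3.png

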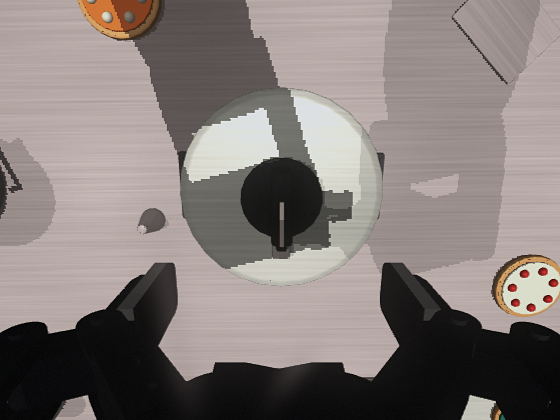

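The picture shows the white line running from (282,203) to (282,245), with the block right behind the pointer's nose at about (281,252). The pointer is lined up with the block, and the gripper is open and clear of the tub.

```bash
python3 -c "
from h import *
print(r.close_job())"
```

```text
the job is handed in; nothing more can be done
None
```

The low tub's knob is turned into its notch with the pointer at the steel block, let go there, and the job is handed in; I never moved near the tall tub, and the hand-in returned no verdict.

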